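Assemble the filter holder on the vacuum manifold

ROBOT

A 7-joint arm with a two-finger parallel gripper is mounted at the origin on the work surface. World frame = base frame: x ahead of the robot, y to its left, z up, the work surface at z = 0. Lengths are in m, angles in degrees, forces in N, time in s.
With the tool pointing down it reaches from about 0.4 to 0.9 m from the base axis. Payload 5.5 kg.
Tool frame: the origin (TCP) lies at the very end of the fingers, on their centre line; the grasp point (between the pads) lies bot.grip_depth behind it (bot.grip_depth is the distance from the TCP to the grasp point, in m); z points along the fingers, y is the line along which they close (so a half turn about z gives the same grasp; the last joint's range is limited). The gripper opens to 85 mm and grips with 20 to 120 N. Pads are 22 mm wide; open, the fingers measure 114 mm over their backs; the gripper's body (76 mm by 85 mm) begins 54 mm behind the grasp point. The pads swing forward as they close: fully open they stand 13 mm farther back than shut.
Start: joints at [-56.081, 28.699, -24.465, 88.831, 12.651, 65.22, -12.049], TCP at [0.21, 0.615, 0.231] pointing down, gripper open.
Joint ranges: [-164.97, 164.97], [-17.58, 116.51], [-87.97, 89.64], [11.32, 138.91], [-80.73, 260.73], [10.89, 115.49], [-147.41, 147.41]. Speed limits (degrees/s): [147.25, 147.25, 180, 180, 180, 180, 180].

INTERFACE

Orientations are given as [roll, pitch, yaw] about the fixed x, y, z axes, in that order (R = Rz(yaw) Ry(pitch) Rx(roll)).
In Python, from cell import bot gives the robot as it stands. The module is installed in compiled form; this text tells all that it offers.
- The arm moves only by the tool servo_tool, never from a script. Its argument "commands" is text: rows parted by semicolons, each of 5 numbers parted by spaces: the closure, from 0 (fully open) to 1 (shut), then the shift along the tool's x, y, z in mm, then the turn about the tool's z in rad. A call has exactly 5 rows; each row is the pose to reach, as a shift and turn from the pose commanded when the call began, along the tool's axes at that moment; what a row does not reach only later rows make up. A row lasts 1/8 s, in which the tool goes at most 62.5 mm and 10.7 degrees, less where a joint would pass 70% of its speed; a pose out of reach is approached as far as the arm can. A call with a gripper value outside its range is refused whole. The fingers move at their own pace and stop on an object; "squeeze" is the grip in N (left out, the last holds). Time passes only in rows, so rows that repeat a pose let the fingers close, or fill a call up. It gives the time, the measured TCP pose, the force, the opening and the grip force at its end, in the units of the state.
- bot.sense(): the state, without advancing time (a new reading comes with each control period).
- bot.grab_frame(name): name is "side" or "top" or "wrist"; returns the picture (400x640x3 uint8, red, green, blue); there is no depth.
- bot.calibration(name): a dict with "mtx" (3x3 intrinsics, pixels), "rvec" (rotation vector, rad) and "tvec" (3), from world to camera coordinates, as OpenCV has them; the wrist camera has in their place "mount" (4x4, takes a point from camera to tool coordinates, whose origin is the TCP and whose axes are the flange's). Camera axes: x right, y down, z forward; pixel columns grow to the right and rows downward; lengths in m; the calibration is good to about 2 mm. The wrist camera is an equidistant fisheye: a pixel r from the principal point sees the ray r / f radians off the axis. A picture is of the moment at which its call begins: read the wrist's pose just before it. calibration takes no time and is no camera call.
- bot.job_done(): hands the job in; it is judged then, once.
Trained networks look in the newest picture that a camera, given by its name, has taken for a name from the list of things; names that differ only in an ending like _2 or _b are one class to them, and where a whole thing is asked for, a point or a joint stands for the part that bears it (a point fixed in the world has none). Each returns a list of dicts, best first, with "score" (0 to 1); they miss things now and then, are a little off and sometimes report something else, mostly with a low value. They report only what shows in the picture. A call takes as long as a camera call. They do not tell look-alikes from the thing itself.
- bot.find_in(query, camera): "rect" ([left, top, right, bottom] in pixels, round what is visible of it).
The state is a dict: "time": time; "qpos": joint angles; "dq": joint speeds; "joint_efforts": joint torques, N m; "position": TCP position; "ee_rot": TCP orientation; "contact_force": force on the tool from outside, world axes, zero at the start; "torque": the same for the moment, N m; "gripper_width": finger opening in m; "gripper_force": force on a finger pad.
Only numpy, scipy, OpenCV 4.12 (cv2) and the standard library are available. Lean on these libraries where they do the work, as an engineer would, in place of code of your own. Each camera call takes 0.05 s, during which the arm holds its last target. There are 200 camera calls.

TASK

Put the solvent filter together on the open port of the vacuum manifold, not the stoppered one: first the steel base over the port's spigot, then the white sealing collar over the raised disc of the base, then one funnel standing in the collar, and last the lid on the funnel, each upright and fully seated before the next goes on. Take the top funnel off the nested pair and leave the lower one standing where it is, and do not knock over or shift the amber bottle.

Things in the scene. Friction and masses are not known exactly. Their poses are not given: they have to be found in the camera images.
- manifold: the vacuum manifold, fixed: a level steel tube 48 mm in diameter, 270 mm long along its y axis, its top 69 mm above the table, on two feet; a brass hose nozzle at the +y end and a small black tap handle under each port on the robot's side. Origin on the table under its middle. Two upright ports, 70 mm either side of the middle; which one is open changes.
- port_seat (a point): the open port, the place to build on: a steel neck on the manifold with a flat flange 46 mm across and, in its middle, a spigot 22 mm in diameter and 15 mm tall with a bevelled top. This point is the centre of the flange's upper face, 92 mm above the table, on which the underside of the base comes to sit; z is up.
- stopper_top (a point): the other port of the manifold, closed by a black rubber stopper 34 mm wide, which stays; this point is the centre of the stopper's top, 118 mm above the table.
- base_mid (a point): the steel filter base, 54 mm in diameter, 36 mm tall, standing on the table: a 30 mm high body with dark rings, a bore in its underside (27 mm wide, 21 mm deep) that drops over the spigot, and on top a raised disc 40 mm wide, 6 mm high, with a bevelled edge and dull sintered face. This point: on its axis, 18 mm above the underside; z is up. 0.25 kg.
- collar_mid (a point): the sealing collar: a plain white ring, outside 58 mm, inside 44 mm, 16 mm high, lying flat on the table, the same both ways up. It goes round the base's raised disc and rests on the body of the base; 10 mm of it then stands above the disc as a socket for the funnel. This point: its centre, half-way up. 50 g.
- funnel_mid (a point): the upper of two nested whitish plastic funnels, 85 mm tall, open below. Foot 40 mm wide, 10 mm long; cone 42 to 52 mm wide; from 55 mm up to the rim a straight band 62 mm wide, mouth 54 mm. Nested, only this 30 mm band shows; it rests on the lower rim, loosely. Its foot goes in the collar, onto the base's disc. Point: on its axis, 42.5 mm above its underside; z is up. 80 g.
- spare_mid (a point): the lower funnel of the pair, the same part, standing on its foot on the table, where it stays. This point: on its axis, 42.5 mm above its underside; z is up.
- lid_knob (a point): the lid, whitish plastic, standing on its plug on the table: a disc 62 mm wide, 4 mm thick, on top an upright round knob 20 mm wide, 24 mm tall, below a plug 49 mm wide, 8 mm deep, that enters the funnel's mouth until the disc rests on the rim. This point: the middle of the knob, 24 mm above the underside of the plug, 12 mm above the disc; z is up. 60 g.
- bottle_mid (a point): an amber bottle with a blue cap, 70 mm in diameter, 145 mm tall, standing on the table; a bystander to leave alone. This point: on its axis, half-way up.
There are look-alikes about, which are no part of the job. Leave any red or yellow look-alike of the part that bears funnel_mid alone.

How it is judged (in metres and radians):
On the way, in this order (a step that is already met when the one before it is completed fails the run):
1. the base is down on the flange of the open port (horizontal distance between base_mid and port_seat below 0.006 m and z of base_mid in the frame of port_seat below 0.0215 m and angle between base_mid's own z axis and vertical below 0.1 rad), for 0.2 s.
2. the collar is down round the disc of the base, the base still seated on the port (horizontal distance between base_mid and port_seat below 0.006 m and horizontal distance between collar_mid and base_mid below 0.006 m and z of collar_mid in the frame of base_mid between 0.015 and 0.0235 m), for 0.2 s.
3. the funnel stands in the collar on the base (horizontal distance between funnel_mid and base_mid below 0.008 m and z of funnel_mid in the frame of base_mid below 0.064 m and angle between funnel_mid's own z axis and vertical below 0.1 rad), for 0.2 s.
4. the lid is seated in the mouth of the funnel (horizontal distance between lid_knob and funnel_mid below 0.008 m and z of lid_knob in the frame of funnel_mid between 0.05 and 0.062 m), for 0.2 s.
At the end, for the whole second after the job is handed in: Base on the open port, collar on base (axes within 6 mm), funnel in collar and lid in funnel (within 8 mm), each down to within 3.5 mm of fully seated and upright within 0.1 rad (lid 0.12). Lower funnel and amber bottle upright within 0.1 rad and within 30 mm of where they stood (all of step 2 and all of step 3 and all of step 4 and z of base_mid in the frame of port_seat below 0.0215 m and angle between each of base_mid, spare_mid, bottle_mid's own z axis and vertical below 0.1 rad and angle between lid_knob's own z axis and vertical below 0.12 rad and distance of each of spare_mid, bottle_mid from where it was at the start of the episode below 0.03 m); the robot touches nothing.
It fails at once if the lower funnel of the pair is lifted (20 mm or more) or tipped over (height (world z) of spare_mid above 0.0625 m or angle between spare_mid's own z axis and vertical above 0.5 rad).
It fails at once if the amber bottle is knocked over or shifted by more than 30 mm (distance of bottle_mid from where it was at the start of the episode above 0.03 m or angle between bottle_mid's own z axis and vertical above 0.5 rad).
It also fails if it takes over 115 s, if anything falls off the work surface, if the arm or the gripper's body presses on something with over 40 N, if the wrist force passes 120 N, or if a joint passes its speed limit or range.

## Working session

There is one attempt and no reset: what is moved stays moved. The work goes in short steps, Python scripts to look and compute and a tool call to move; the robot and the scene stay as the last step left them, time stands still between calls to the robot, and variables do not carry over. Pictures are saved under pics/ and viewed, at most 14 in all, crops included, and the job is handed in when it is done.

Besides the shell and the picture viewer there is one more tool, called by a JSON object that holds its "op" and its "data", one argument or row to a line. servo_tool: Moves the arm, as the interface text tells. Its arguments: {"type":"object","properties":{"commands":{"type":"string"},"squeeze":{"type":"number"}},"required":["commands"]}

```bash
ls; mkdir -p pics
python3 - <<'E'
from cell import bot
import cv2,numpy as np
s=bot.sense()
for k in s: print(k,np.round(s[k],3))
print(bot.grip_depth)
for c in ["side","top","wrist"]:
    im=bot.grab_frame(c); cv2.imwrite(f"pics/{c}0.png",im[:,:,::-1])
    print(c,bot.calibration(c))
    for q in ["manifold","port_seat","stopper_top","base_mid","collar_mid","funnel_mid","spare_mid","lid_knob","bottle_mid"]:
        try: print(q,[(np.round(d["rect"]).astype(int).tolist(),round(d["score"],2)) for d in bot.find_in(q,c)][:4])
        except Exception as e: print(q,e)
E
```

```text
pics
time 0.0
qpos [-56.08   28.753 -24.453  88.893  12.65   65.217 -12.049]
dq [-0.058 -0.026  0.037  0.057 -0.02  -0.023 -0.029]
joint_efforts [ 1.0000e-03 -5.6952e+01 -5.8160e+00 -2.8093e+01  1.1000e-02  1.2000e-02
  0.0000e+00]
position [0.21  0.615 0.23 ]
ee_rot [-1.79891e+02 -4.00000e-03  1.61162e+02]
contact_force [-0.228 -0.298  0.232]
torque [-0.004 -0.009  0.035]
gripper_force 0.0
gripper_width 0.085
0.0187
side {'mtx': array([[374.75585908,   0.        , 320.26820965],
       [  0.        , 374.75585908, 194.85588075],
       [  0.        ,   0.        ,   1.        ]]), 'rvec': array([ 2.31686077, -0.92429978,  0.30300796]), 'tvec': array([-0.43189115,  0.31278677,  0.71716743])}
manifold [([284, 146, 385, 217], 0.63)]
port_seat [([349, 165, 367, 185], 0.86)]
stopper_top [([302, 134, 322, 160], 0.64)]
base_mid [([200, 138, 224, 160], 0.8)]
collar_mid [([253, 181, 270, 202], 0.76)]
funnel_mid [([367, 352, 410, 398], 0.89), ([368, 271, 401, 312], 0.84), ([307, 302, 337, 346], 0.76)]
spare_mid [([367, 299, 397, 326], 0.64), ([368, 271, 406, 314], 0.54)]
lid_knob [([303, 236,
[... 897 characters left out ...]
    [  0.        , 309.70691629, 198.74517378],
       [  0.        ,   0.        ,   1.        ]]), 'mount': array([[ 9.64658597e-04, -9.51467333e-01, -3.07748248e-01,
         7.80370883e-02],
       [ 9.99999354e-01,  7.32837247e-04,  8.68850675e-04,
         1.21445953e-04],
       [-6.01153655e-04, -3.07748887e-01,  9.51467425e-01,
        -1.42953387e-01],
       [ 0.00000000e+00,  0.00000000e+00,  0.00000000e+00,
         1.00000000e+00]])}
manifold []
port_seat []
stopper_top []
base_mid []
collar_mid []
funnel_mid [([1, 327, 24, 358], 0.73), ([2, 374, 29, 398], 0.57)]
spare_mid [([15, 356, 38, 386], 0.89)]
lid_knob [([56, 359, 78, 373], 0.66)]
bottle_mid [([58, 357, 75, 373], 0.68)]
```

View pics/side0.png

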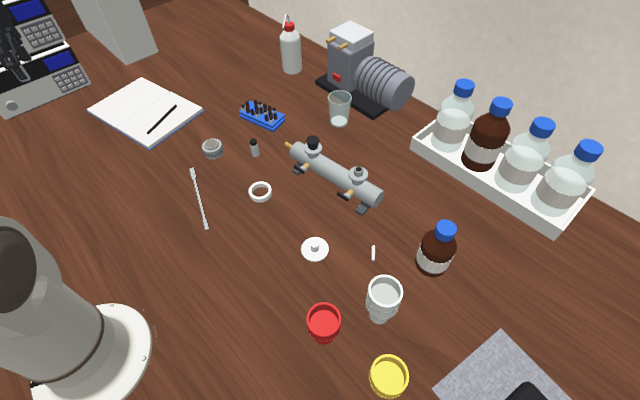

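View pics/top0.png

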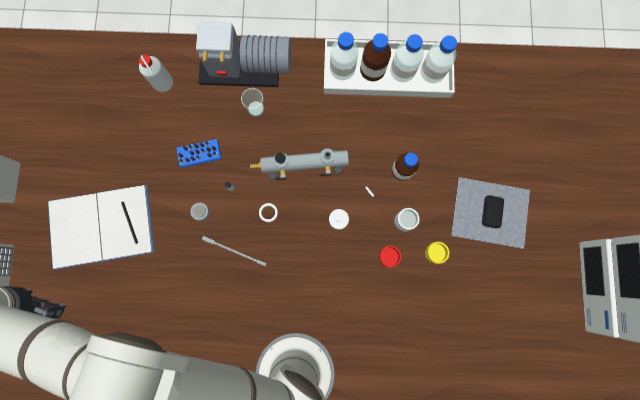

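Side view: base (212,149), collar (260,191), lid (315,248), nested white pair with rim centred near (384,289), open port (358,173), stopper (312,142), bottle (437,250). Top view: base (199,212), collar (268,212), lid (339,219), pair (407,219), open port (327,156), stopper (281,159).

```bash
cat > h.py <<'E'
from cell import bot
import cv2,numpy as np
from scipy.spatial.transform import Rotation as R
def ray(c,uv,s=None):
    k=bot.calibration(c); K=k["mtx"]; x=np.linalg.inv(K)@[uv[0],uv[1],1]
    if c!="wrist":
        M=cv2.Rodrigues(k["rvec"])[0]; return -M.T@k["tvec"], M.T@x/np.linalg.norm(x)
    th=np.hypot(x[0],x[1]); d=np.array([x[0]/th*np.sin(th),x[1]/th*np.sin(th),np.cos(th)])
    T=np.eye(4);T[:3,:3]=R.from_euler("xyz",s["ee_rot"],degrees=True).as_matrix();T[:3,3]=s["position"]
    T=T@k["mount"]; return T[:3,3],T[:3,:3]@d
def at_z(r,z): return r[0]+r[1]*(z-r[0][2])/r[1][2]
def tri(rs):
    A=sum(np.eye(3)-np.outer(d,d) for o,d in rs); b=sum((np.eye(3)-np.outer(d,d))@o for o,d in rs)
    p=np.linalg.solve(A,b); return p,[round(1e3*np.linalg.norm(np.cross(p-o,d)),1) for o,d in rs]
def proj_w(P,s):
    k=bot.calibration("wrist");T=np.eye(4);T[:3,:3]=R.from_euler("xyz",s["ee_rot"],degrees=True).as_matrix();T[:3,3]=s["position"]
    p=np.linalg.inv(T@k["mount"])@[*P,1];th=np.arctan2(np.hypot(p[0],p[1]),p[2]);q=p[:2]/np.hypot(p[0],p[1])*th
    return k["mtx"][:2,:2]@q+k["mtx"][:2,2]
def go(P,yaw=None):
    "shift in tool axes (mm) from measured pose to TCP target P, turn"
    s=bot.sense();M=R.from_euler("xyz",s["ee_rot"],degrees=True).as_matrix()
    return np.round(1e3*M.T@(np.array(P)-s["position"]),1), None if yaw is None else round(float(-np.radians(yaw-s["ee_rot"][2])),3)
def find(q,c="wrist",n=3):
    return [(np.round(d["rect"],1).tolist(),round(d["score"],2)) for d in bot.find_in(q,c)][:n]
E
python3 - <<'E'
from h import *
for n,a,b,z in [("base",(212,149),(199,212),.02),("collar",(261,191),(269,212),.01),("lid",(316,247),(339,220),.02),("rim",(384,288),(407,219),.12),("port",(358,175),(326.5,156),.1),("stop",(312,138),(281,158),.118),("bottle cap",(445,229),(410,158),.14),("yellowrim",(388,372),(437,252),.08),("red",(323,318),(390,256),.08)]:
    rs=[ray("side",a),ray("top",b)]; p,e=tri(rs); print(n,p.round(3),e,at_z(rs[1],z).round(3))
E
```

```text
base [0.471 0.314 0.014] [np.float64(0.9), np.float64(0.9)] [0.469 0.312 0.02 ]
collar [0.477 0.097 0.015] [np.float64(0.4), np.float64(0.4)] [0.477 0.097 0.01 ]
lid [ 0.46  -0.123  0.025] [np.float64(3.4), np.float64(3.4)] [ 0.458 -0.121  0.02 ]
rim [ 0.456 -0.313  0.122] [np.float64(0.9), np.float64(0.9)] [ 0.455 -0.313  0.12 ]
port [ 0.644 -0.076  0.086] [np.float64(0.6), np.float64(0.6)] [ 0.64  -0.076  0.1  ]
stop [0.621 0.057 0.129] [np.float64(0.1), np.float64(0.1)] [0.624 0.058 0.118]
bottle cap [ 0.632 -0.318  0.134] [np.float64(1.6), np.float64(1.6)] [ 0.631 -0.318  0.14 ]
yellowrim [ 0.365 -0.407  0.087] [np.float64(0.2), np.float64(0.2)] [ 0.365 -0.409  0.08 ]
red [ 0.349 -0.269  0.089] [np.float64(0.3), np.float64(0.3)] [ 0.35  -0.271  0.08 ]
```

{"op": "servo_tool", "data": {
  "commands": "0 -50 -29 7 -0.07; 0 -100 -58 14 -0.14; 0 -150 -87 21 -0.2; 0 -200 -116 28 -0.27; 0 -250 -145 35 -0.33"
}}

```text
time: 2.12
position: [0.4009, 0.3958, 0.1964]
ee_rot: [180.0, 0.0, -179.8]
contact_force: [0.4, 0.6, 1.0]
gripper_width: 0.085
gripper_force: 0.0
```

```bash
python3 -c "
from h import *
s=bot.sense();print(s['time'],s['position'],s['ee_rot'],s['qpos'],go((.471,.313,.17),180))"
```

```text
2.125 [0.40089096 0.39581946 0.19638142] [ 1.79972156e+02  3.77354910e-02 -1.79809192e+02] [-27.4695283   22.00814173 -24.80271396 103.55943122  10.85184016
  56.72196169  33.53134217] (array([-69.8, -83.1,  26.4]), -6.28)
```

{"op": "servo_tool", "data": {
  "commands": "0 -24 -28 9 0; 0 -47 -56 18 0; 0 -70 -83 26 0; 0 -70 -83 26 0; 0 -70 -83 26 0"
}}

```text
time: 2.75
position: [0.4694, 0.315, 0.1705]
ee_rot: [180.0, -0.0, -179.9]
contact_force: [-0.5, 0.8, 0.2]
gripper_width: 0.0852
gripper_force: 0.0
```

```bash
cat > look.py <<'E'
import sys
from h import *
s=bot.sense();im=bot.grab_frame("wrist");cv2.imwrite(f"pics/{sys.argv[1]}.png",im[:,:,::-1])
print(s['time'],s['position'].round(4) if hasattr(s['position'],'round') else s['position'],s['ee_rot'])
for q in sys.argv[2:]:
    for r,sc in find(q): 
        print(q,r,sc)
E
python3 look.py w1 base_mid
```

```text
2.75 [0.4694 0.315  0.1705] [ 1.79956915e+02 -1.15783172e-02 -1.79921807e+02]
base_mid [283.5, 156.7, 339.0, 216.4] 0.77
```

View pics/w1.png

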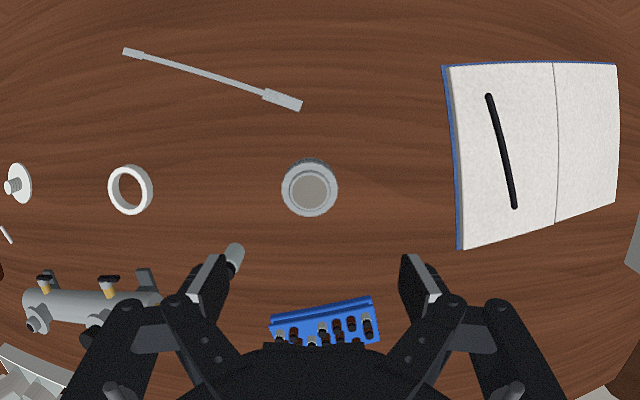

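Base at (309,189), collar (130,190), lid knob (12,186); open port far left below. Gripper at the bottom.

Run:
```python
from h import *
s=bot.sense()
for n,uv,z in [("base disc",(309,188.5),.036),("collar top",(130,189),.016)]:
    r=ray("wrist",uv,s);print(n,at_z(r,z))
r=ray("wrist",(309,188.5),s);print(tri([r,ray("side",(212,146)),ray("top",(199,211.5))]))
im=cv2.imread("pics/w1.png",0)[130:240,260:360];c=cv2.HoughCircles(cv2.GaussianBlur(im,(3,3),0),cv2.HOUGH_GRADIENT_ALT,1,5,param1=150,param2=.7,minRadius=12,maxRadius=35)
print(c if c is None else c[0]+[260,130,0])
P=at_z(ray("wrist",(309,188.5),s),.036);print(go((P[0],P[1],.10)))
```

```text
base disc [0.47069848 0.31215025 0.036     ]
collar top [0.4763962  0.10850844 0.016     ]
(array([0.47231976, 0.31125173, 0.0256349 ]), [np.float64(1.5), np.float64(1.1), np.float64(2.4)])
[[308.         192.          19.62061691]
 [308.         192.          27.89330101]]
(array([-1.8, -3.8, 70.7]), None)
```

{"op": "servo_tool", "data": {
  "commands": "0 -1 -2 45 0; 0 -1 -3 100 0; 0 -1 -3 110 0; 0 -1 -3 110 0; 0 -1 -3 110 0"
}}

```text
time: 3.48
position: [0.472, 0.313, 0.0625]
ee_rot: [179.9, 0.2, -179.9]
contact_force: [-0.7, -0.4, 1.1]
gripper_width: 0.0853
gripper_force: 0.0
```

```bash
python3 look.py w2 base_mid
```

```text
3.475 [0.472  0.313  0.0625] [ 1.79868582e+02  1.74684495e-01 -1.79890237e+02]
```

View pics/w2.png

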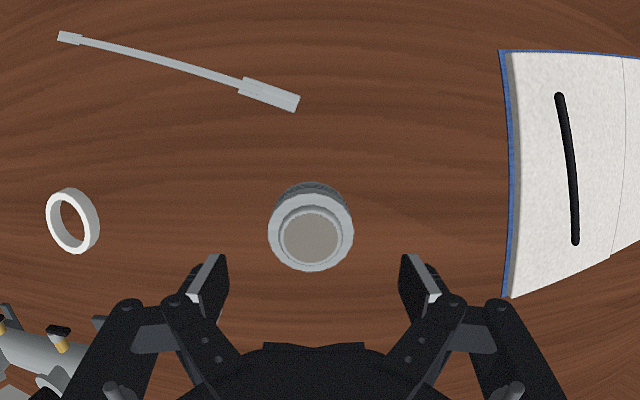

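Base disc at (311,237), body-top circle centre (311,232).

Run:
```python
from h import *
s=bot.sense()
print(at_z(ray("wrist",(310.5,236.5),s),.036),at_z(ray("wrist",(310.7,232.5),s),.030))
for y in (-.0425,.0425): print(proj_w(s["position"]+np.array([0,y,.013]),s))
# height: match disc across two heights
a={"position":np.array([.4694,.315,.1705]),"ee_rot":[180,0,-179.92]}
print(tri([ray("wrist",(310.5,236.5),s),ray("wrist",(309,188.5),a)]))
# rim silhouette of model at candidate centre
th=np.linspace(0,2*np.pi,73)
for cx in (.470,.472,.474):
  q=np.array([proj_w((cx+.027*np.cos(t),.312+.027*np.sin(t),.03),s) for t in th]);print(cx,q.min(0).round(1),q.max(0).round(1))
```

```text
[0.47282716 0.31090491 0.036     ] [0.47289607 0.31099528 0.03      ]
[227.78269386 267.52458756]
[398.5266958  267.65128299]
(array([0.46846168, 0.31112664, 0.04530203]), [np.float64(0.2), np.float64(0.2)])
0.47 [268.8 186. ] [355.9 266. ]
0.472 [268.9 189.2] [355.7 268.6]
0.474 [269.1 192.5] [355.6 271.2]
```

{"op": "servo_tool", "data": {
  "commands": "0 -2 -2 30 0; 0 -2 -2 60 0; 0 -2 -2 61 0; 0.5 -2 -2 61 0; 0.6 -2 -2 61 0",
  "squeeze": 50
}}

```text
time: 4.2
position: [0.474, 0.3104, 0.0012]
ee_rot: [179.9, 0.1, -179.9]
contact_force: [-7.8, -5.5, 17.8]
gripper_width: 0.0526
gripper_force: 49.5
```

{"op": "servo_tool", "data": {
  "commands": "0.9 0 0 0 0; 0.9 0 0 0 0; 0.9 0 0 0 0; 0.9 0 0 -30 0; 0.9 0 0 -80 0"
}}

```text
time: 4.82
position: [0.4713, 0.3083, 0.0792]
ee_rot: [-179.9, -0.2, -179.9]
contact_force: [1.1, 0.2, -1.6]
gripper_width: 0.0524
gripper_force: 53.6
```

{"op": "servo_tool", "data": {
  "commands": "0.9 -10 -20 -50 0; 0.9 -30 -60 -90 0; 0.9 -60 -105 -120 0; 0.9 -90 -150 -140 0; 0.9 -115 -200 -150 0"
}}

```text
time: 5.45
position: [0.5895, 0.1086, 0.2319]
ee_rot: [180.0, 0.2, -179.9]
contact_force: [0.4, 0.1, -2.6]
gripper_width: 0.0525
gripper_force: 53.8
```

{"op": "servo_tool", "data": {
  "commands": "0.9 -25 -45 0 0; 0.9 -55 -90 0 0; 0.9 -80 -135 0 0; 0.9 -105 -180 0 0; 0.9 -105 -180 0 0"
}}

```text
time: 6.08
position: [0.6938, -0.0782, 0.229]
ee_rot: [-179.8, 0.0, 179.6]
contact_force: [-0.3, -0.3, -3.7]
gripper_width: 0.0523
gripper_force: 53.8
```

{"op": "servo_tool", "data": {
  "commands": "0.9 0 0 0 0; 0.9 0 0 0 0; 0.9 0 0 0 0; 0.9 0 0 0 0; 0.9 0 0 0 0"
}}

```text
time: 6.7
position: [0.6932, -0.0701, 0.2294]
ee_rot: [-180.0, 0.0, -179.9]
contact_force: [-0.6, 0.2, -3.2]
gripper_width: 0.0524
gripper_force: 53.7
```

```bash
python3 look.py w3 port_seat stopper_top base_mid
```

```text
6.7 [ 0.6932 -0.0701  0.2294] [-1.79997644e+02  3.53154084e-03 -1.79901955e+02]
port_seat [284.5, 110.7, 332.6, 160.7] 0.98
port_seat [45.6, 95.9, 148.7, 162.7] 0.36
stopper_top [428.6, 99.8, 479.6, 145.9] 0.82
stopper_top [89.8, 2.3, 142.5, 17.4] 0.47
base_mid [255.4, 207.4, 375.0, 332.3] 0.58
```

View pics/w3.png

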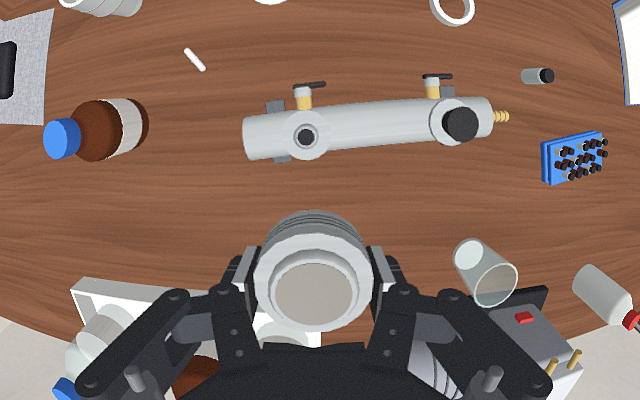

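Open port spigot hole at (306,137), flange centre (308,136), stopper top (460,124); held base upright, disc at (313,296).

```bash
cat > circ.py <<'E'
from h import *
from scipy.optimize import least_squares
def ring(P,r,s,n=48):
    return np.array([proj_w((P[0]+r*np.cos(t),P[1]+r*np.sin(t),P[2]),s) for t in np.linspace(0,2*np.pi,n,endpoint=False)])
def ext(P,r,s):
    q=ring(P,r,s,90);return np.r_[q.min(0),q.max(0)].round(1)
def draw(im,P,r,s,c=(0,0,255)):
    q=ring(P,r,s,90);cv2.polylines(im,[np.round(q*4*8).astype(int)],True,c,1,cv2.LINE_AA,3)
E
python3 - <<'E'
from circ import *
s=bot.sense();p=s["position"]
for z,uv in [(.107,(306,137)),(.092,(307.5,136)),(.092,(308.5,135.7))]: print(at_z(ray("wrist",uv,s),z).round(4))
print("stop",at_z(ray("wrist",(460,124),s),.118).round(4))
d=at_z(ray("wrist",(313,296),s),p[2]+.035);print("held rel",(d-p).round(4))
im=cv2.imread("pics/w3.png");im=cv2.resize(im,None,fx=4,fy=4,interpolation=cv2.INTER_CUBIC)
P=at_z(ray("wrist",(306,137),s),.107)
draw(im,P,.011,s);P[2]=.092;draw(im,P,.023,s,(0,255,0))
H=p+[0,0,.035];draw(im,H,.020,s);H=p+[0,0,.029];draw(im,H,.027,s,(0,255,0))
a=im[400:650,1080:1400];b=cv2.resize(im[800:1400,980:1560],None,fx=.42,fy=.42)
cv2.imwrite("pics/w3c.png",np.hstack([a,b[:250],np.zeros((250-min(250,len(b)),b.shape[1],3),np.uint8)]) if len(b)>=250 else np.vstack([cv2.resize(a,(500,390)),cv2.resize(im[800:1400,980:1560],(500,400))])[:600])
E
```

```text
[ 0.6454 -0.0766  0.107 ]
[ 0.6462 -0.0756  0.092 ]
[ 0.6459 -0.0747  0.092 ]
stop [0.6281 0.0585 0.118 ]
held rel [ 0.0002 -0.0001  0.035 ]Traceback (most recent call last):
  File "<stdin>", line 11, in <module>
    return _nx.concatenate(arrs, 1, dtype=dtype, casting=casting)
           ~~~~~~~~~~~~~~~^^^^^^^^^^^^^^^^^^^^^^^^^^^^^^^^^^^^^^^
ValueError: all the input array dimensions except for the concatenation axis must match exactly, but along dimension 0, the array at index 0 has size 250 and the array at index 2 has size 0
```

{"op": "servo_tool", "data": {
  "commands": "0.9 -4 -3 30 0; 0.9 -7 -6 60 0; 0.9 -7 -6 64 0; 0.9 -7 -6 64 0; 0.9 -7 -6 64 0"
}}

```text
time: 7.52
position: [0.7013, -0.0761, 0.1671]
ee_rot: [-180.0, 0.2, -179.9]
contact_force: [-0.2, -0.3, -2.7]
gripper_width: 0.0527
gripper_force: 53.7
```

```bash
python3 look.py w4 port_seat
python3 - <<'E'
from circ import *
s=bot.sense();p=s["position"]
im=cv2.imread("pics/w4.png");im=cv2.resize(im,None,fx=4,fy=4,interpolation=cv2.INTER_CUBIC)
draw(im,(.6455,-.076,.107),.011,s);draw(im,(.6455,-.076,.092),.023,s,(0,255,0))
cv2.imwrite("pics/w4c.png",im[150:750,900:1700])
E
```

```text
7.525 [ 0.7013 -0.0761  0.1671] [-1.79998308e+02  1.59421952e-01 -1.79918748e+02]
port_seat [282.4, 101.2, 348.0, 168.6] 0.61
```

View pics/w4c.png

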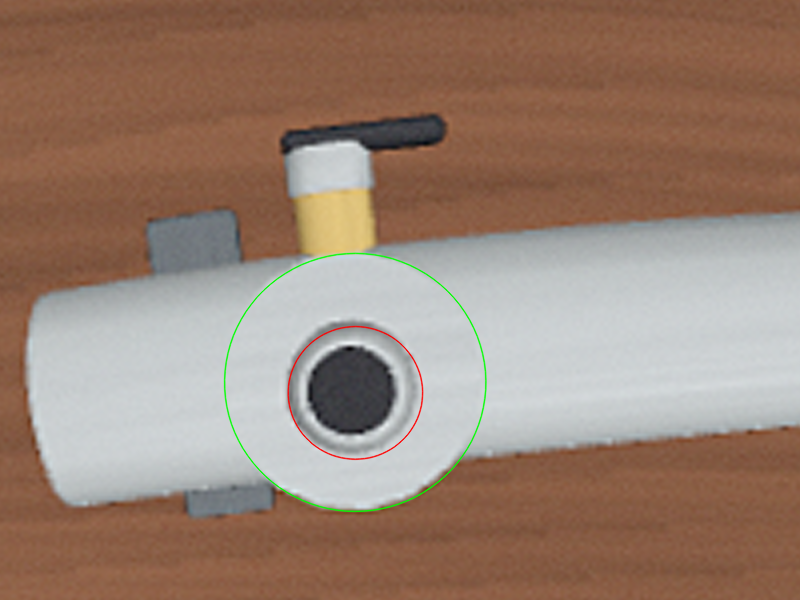

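The overlay fits: flange coincides, spigot hole is ~0.5 mm up-left. Port = (0.645, -0.0765).

{"op": "servo_tool", "data": {
  "commands": "0.9 20 0 5 0; 0.9 45 0 15 0; 0.9 56 0 25 0; 0.9 56 0 35 0; 0.9 56 0 45 0"
}}

```text
time: 8.25
position: [0.6454, -0.0764, 0.1201]
ee_rot: [180.0, 0.1, -179.9]
contact_force: [-0.7, 0.8, -3.1]
gripper_width: 0.0522
gripper_force: 53.7
```

{"op": "servo_tool", "data": {
  "commands": "0.9 0 0 4 0; 0.9 0 0 9 0; 0.9 0 0 14 0; 0.9 0 0 16 0; 0.9 0 0 16 0"
}}

```text
time: 8.88
position: [0.6442, -0.0765, 0.1042]
ee_rot: [180.0, -0.0, -179.9]
contact_force: [-0.4, -0.5, -2.4]
gripper_width: 0.0525
gripper_force: 53.7
```

{"op": "servo_tool", "data": {
  "commands": "0.9 0 0 3 0; 0.9 0 0 6 0; 0.9 0 0 9 0; 0.9 0 0 10 0; 0.9 0 0 10 0"
}}

```text
time: 9.5
position: [0.6442, -0.0764, 0.0942]
ee_rot: [180.0, -0.0, -179.9]
contact_force: [-0.1, -0.1, -3.4]
gripper_width: 0.0526
gripper_force: 53.7
```

{"op": "servo_tool", "data": {
  "commands": "0.9 0 0 1 0; 0.9 0 0 1 0; 0.5 0 0 1 0; 0.1 0 0 1 0; 0 0 0 1 0"
}}

```text
time: 10.12
position: [0.6447, -0.0765, 0.0937]
ee_rot: [-180.0, 0.1, -179.9]
contact_force: [0.3, 0.3, 0.7]
gripper_width: 0.0848
gripper_force: 0.0
```

{"op": "servo_tool", "data": {
  "commands": "0 0 0 0 0; 0 0 0 -30 0; 0 0 0 -80 0; 0 25 20 -105 0; 0 60 50 -105 0"
}}

```text
time: 10.75
position: [0.5862, -0.027, 0.2012]
ee_rot: [-180.0, 0.4, 179.9]
contact_force: [-0.1, 0.7, -0.5]
gripper_width: 0.0856
gripper_force: 0.0
```

Run:
```python
from circ import *
s=bot.sense();print(s["position"],s["ee_rot"]);print(find("base_mid"))
im=bot.grab_frame("wrist")[:,:,::-1].copy();im=cv2.resize(im,None,fx=4,fy=4,interpolation=cv2.INTER_CUBIC)
draw(im,(.645,-.0765,.128),.020,s);draw(im,(.645,-.0765,.122),.027,s,(0,255,0));draw(im,(.645,-.0765,.092),.023,s,(255,0,0))
u=(4*proj_w((.645,-.0765,.12),s)).astype(int);x=np.clip(u[0]-300,0,1960);y=np.clip(u[1]-250,0,1100)
print(u,x,y);cv2.imwrite("pics/w5c.png",im[y:y+500,x:x+600])
```

```text
[ 0.58615581 -0.02695652  0.20124718] [-179.97182464    0.36141849  179.94350767]
[([255.7, 209.4, 373.7, 334.7], 0.73)]
[1019 1079] 719 829
```

View pics/w5c.png

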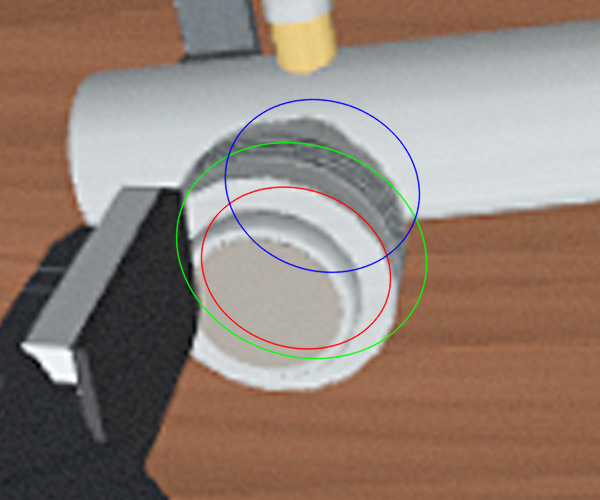

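The base sits offset from the overlay, but the arm was likely still settling; re-look.

Run:
```python
from circ import *
bot.grab_frame("wrist");bot.grab_frame("wrist")
s=bot.sense();print(s["time"],s["position"],s["ee_rot"])
im=bot.grab_frame("wrist")[:,:,::-1].copy();im=cv2.resize(im,None,fx=4,fy=4,interpolation=cv2.INTER_CUBIC)
draw(im,(.645,-.0765,.128),.020,s);draw(im,(.645,-.0765,.122),.027,s,(0,255,0));draw(im,(.645,-.0765,.092),.027,s,(255,0,0))
u=(4*proj_w((.645,-.0765,.12),s)).astype(int);x=np.clip(u[0]-300,0,1960);y=np.clip(u[1]-250,0,1100)
print(x,y);cv2.imwrite("pics/w6c.png",im[y:y+500,x:x+600])
```

```text
10.95 [ 0.58400595 -0.02594688  0.19883751] [-1.79977722e+02  4.77531150e-02 -1.79833936e+02]
712 845
```

View pics/w6c.png

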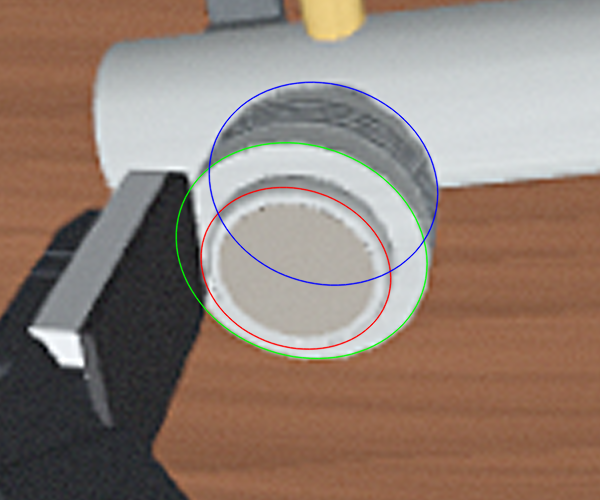

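Base is seated (green top edge and lower ring fit). Next: collar.

{"op": "servo_tool", "data": {
  "commands": "0 30 35 0 0; 0 60 70 0 0; 0 85 105 25 0; 0 107 128 60 0; 0 107 128 79 0"
}}

```text
time: 11.62
position: [0.4754, 0.1027, 0.1177]
ee_rot: [180.0, -0.1, -179.8]
contact_force: [-1.0, -0.4, -0.6]
gripper_width: 0.0854
gripper_force: 0.0
```

{"op": "servo_tool", "data": {
  "commands": "0 0 0 0 0; 0 0 0 0 0; 0 0 0 0 0; 0 0 0 0 0; 0 0 0 0 0"
}}

```text
time: 12.25
position: [0.4774, 0.1012, 0.1197]
ee_rot: [180.0, 0.0, -180.0]
contact_force: [0.8, -0.2, 0.3]
gripper_width: 0.0852
gripper_force: 0.0
```

```bash
cat > fitring.py <<'E'
from circ import *
def blob(im,lo=(0,0,170),hi=(179,60,255),near=None,amin=150):
    "contours of bright unsaturated blobs; returns biggest-first (or nearest to pixel)"
    m=cv2.inRange(cv2.cvtColor(im,cv2.COLOR_RGB2HSV),np.array(lo),np.array(hi))
    cs=[c for c in cv2.findContours(m,cv2.RETR_EXTERNAL,cv2.CHAIN_APPROX_NONE)[0] if cv2.contourArea(c)>amin]
    key=(lambda c:np.hypot(*(np.array(cv2.minEnclosingCircle(c)[0])-near))) if near is not None else (lambda c:-cv2.contourArea(c))
    return sorted(cs,key=key)
def hullfit(c,s,r,z0,z1,p0):
    "cylinder centre xy whose projected silhouette matches contour c"
    h=cv2.convexHull(c)
    def f(p):
        q=np.vstack([ring((*p,z0),r,s),ring((*p,z1),r,s)]).astype(np.float32)
        hq=cv2.convexHull(q)
        return [cv2.pointPolygonTest(hq,(float(x),float(y)),True) for x,y in h[:,0]]
    o=least_squares(f,p0,diff_step=1e-4,x_scale=.01,loss="soft_l1");return o.x.round(4),np.round(np.sqrt(np.mean(np.square(o.fun))),2)
E
python3 - <<'E'
from fitring import *
s=bot.sense();im=bot.grab_frame("wrist");print(s["position"],s["ee_rot"],find("collar_mid"))
cv2.imwrite("pics/w7.png",im[:,:,::-1])
u=proj_w((.477,.103,.008),s);print(u)
c=blob(im,near=u)[0];print(cv2.boundingRect(c),cv2.contourArea(c));print(hullfit(c,s,.029,0,.016,(.477,.103)))
E
```

```text
[0.47736546 0.10120526 0.11968691] [ 1.79995865e+02  4.40797749e-02 -1.79950211e+02] [([278.7, 161.6, 348.3, 228.9], 0.86)]
[315.1980826  193.40773619]
(279, 161, 70, 69) 3604.5
(array([0.4787, 0.1015]), np.float64(0.39))
```

{"op": "servo_tool", "data": {
  "commands": "0 -1 0 50 0; 0 -1 0 95 0; 0 -1 0 117 0; 0 -1 0 117 0; 0.4 -1 0 117 0",
  "squeeze": 40
}}

```text
time: 12.98
position: [0.4787, 0.1016, 0.0031]
ee_rot: [180.0, 0.1, -179.9]
contact_force: [0.6, 0.2, 0.8]
gripper_width: 0.0699
gripper_force: 0.0
```

{"op": "servo_tool", "data": {
  "commands": "0.9 0 0 0 0; 0.9 0 0 0 0; 0.9 0 0 0 0; 0.9 0 0 -20 0; 0.9 0 0 -60 0"
}}

```text
time: 13.6
position: [0.477, 0.101, 0.0625]
ee_rot: [-180.0, -0.1, -179.9]
contact_force: [1.3, 0.1, 0.5]
gripper_width: 0.0553
gripper_force: 42.8
```

{"op": "servo_tool", "data": {
  "commands": "0.9 -5 5 -50 0; 0.9 -30 -30 -90 0; 0.9 -65 -65 -125 0; 0.9 -100 -100 -138 0; 0.9 -135 -140 -138 0"
}}

```text
time: 14.22
position: [0.6155, -0.0393, 0.2035]
ee_rot: [-180.0, 0.3, -179.9]
contact_force: [-0.4, 0.7, -0.7]
gripper_width: 0.0553
gripper_force: 42.9
```

{"op": "servo_tool", "data": {
  "commands": "0.9 -20 -20 0 0; 0.9 -33 -37 0 0; 0.9 -33 -37 0 0; 0.9 -33 -37 0 0; 0.9 -33 -37 0 0"
}}

```text
time: 14.85
position: [0.6457, -0.0739, 0.2006]
ee_rot: [180.0, -0.0, -179.8]
contact_force: [-0.4, 0.1, -0.0]
gripper_width: 0.0556
gripper_force: 42.8
```

Run:
```python
from fitring import *
s=bot.sense();im=bot.grab_frame("wrist");p=s["position"];print(p,s["ee_rot"],find("collar_mid"),find("base_mid"))
cv2.imwrite("pics/w8.png",im[:,:,::-1])
im=cv2.resize(im[:,:,::-1],None,fx=4,fy=4,interpolation=cv2.INTER_CUBIC)
draw(im,p+[0,0,.013],.029,s);draw(im,p+[0,0,.013],.022,s);draw(im,p+[0,0,-.003],.022,s)
draw(im,(.645,-.0765,.128),.020,s,(0,255,0));draw(im,(.645,-.0765,.122),.027,s,(0,255,0))
cv2.imwrite("pics/w8c.png",im[700:1300,900:1700])
```

```text
[ 0.645683   -0.0739421   0.20060896] [ 1.79971808e+02 -5.36265697e-03 -1.79823475e+02] [([257.4, 203.0, 372.6, 310.8], 0.96)] [([275.2, 160.6, 344.5, 234.1], 0.55), ([439.1, 150.9, 494.6, 205.1], 0.44)]
```

View pics/w8c.png

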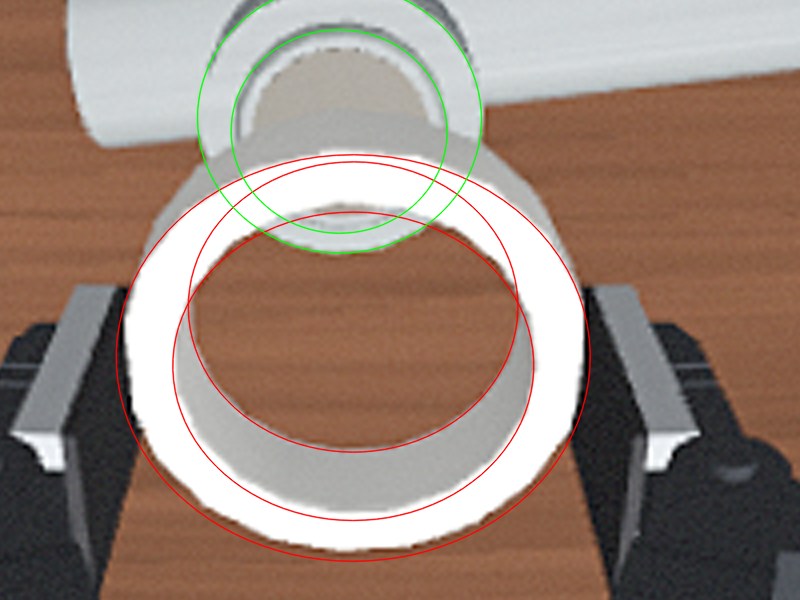

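Collar held level; inner edge matches prediction, centre ≈0.8 mm toward the robot; base disc overlay (green) fits.

{"op": "servo_tool", "data": {
  "commands": "0.9 0 -2.5 25 0; 0.9 0 -2.5 50 0; 0.9 0 -2.5 64 0; 0.9 0 -2.5 64 0; 0.9 0 -2.5 64 0"
}}

```text
time: 15.62
position: [0.647, -0.0778, 0.1373]
ee_rot: [-180.0, 0.1, -179.9]
contact_force: [0.7, -0.3, -0.3]
gripper_width: 0.0553
gripper_force: 42.8
```

{"op": "servo_tool", "data": {
  "commands": "0.9 0 0 0 0; 0.9 0 0 0 0; 0.9 0 0 0 0; 0.9 0 0 0 0; 0.9 0 0 0 0"
}}

```text
time: 16.25
position: [0.6462, -0.078, 0.1363]
ee_rot: [180.0, -0.0, -179.9]
contact_force: [-0.1, -0.3, -1.1]
gripper_width: 0.0554
gripper_force: 42.8
```

{"op": "servo_tool", "data": {
  "commands": "0.9 0.5 1.5 0 0; 0.9 0.5 1.5 3 0; 0.9 0.5 1.5 6 0; 0.9 0.5 1.5 8 0; 0.9 0.5 1.5 8 0"
}}

```text
time: 16.88
position: [0.6455, -0.0765, 0.1279]
ee_rot: [180.0, -0.0, -179.9]
contact_force: [0.2, -0.5, -1.2]
gripper_width: 0.0554
gripper_force: 42.8
```

{"op": "servo_tool", "data": {
  "commands": "0.9 0 0 1 0; 0.9 0 0 2 0; 0.9 0 0 2.5 0; 0.9 0 0 2.5 0; 0.9 0 0 2.5 0"
}}

```text
time: 17.5
position: [0.6457, -0.0764, 0.126]
ee_rot: [-180.0, 0.0, -179.9]
contact_force: [-0.5, 0.2, 1.6]
gripper_width: 0.0556
gripper_force: 43.1
```

{"op": "servo_tool", "data": {
  "commands": "0.5 0 0 0 0; 0.1 0 0 0 0; 0 0 0 0 0; 0 0 0 0 0; 0 0 0 -15 0"
}}

```text
time: 18.12
position: [0.6446, -0.0764, 0.1399]
ee_rot: [180.0, -0.2, -179.9]
contact_force: [-0.3, -0.1, -0.1]
gripper_width: 0.0856
gripper_force: 0.0
```

{"op": "servo_tool", "data": {
  "commands": "0 0 0 -30 0; 0 0 0 -75 0; 0 0 0 -75 0; 0 0 0 -75 0; 0 0 0 -75 0"
}}

```text
time: 18.75
position: [0.6448, -0.0765, 0.2147]
ee_rot: [180.0, -0.1, -179.9]
contact_force: [0.0, -0.1, -0.5]
gripper_width: 0.0857
gripper_force: 0.0
```

Run:
```python
from fitring import *
s=bot.sense();im=bot.grab_frame("wrist");p=s["position"];print(p,s["ee_rot"],find("collar_mid"))
cv2.imwrite("pics/w9.png",im[:,:,::-1])
u=proj_w((.645,-.0765,.138),s);im4=cv2.resize(im[:,:,::-1],None,fx=4,fy=4,interpolation=cv2.INTER_CUBIC)
C=(.645,-.0765)
draw(im4,(*C,.138),.022,s);draw(im4,(*C,.128),.020,s,(0,255,0));draw(im4,(*C,.138),.029,s)
x,y=np.clip((4*u-[300,250]).astype(int),0,[1960,1100]);cv2.imwrite("pics/w9c.png",im4[y:y+500,x:x+600])
```

```text
[ 0.64483549 -0.07645663  0.21468707] [ 1.79988411e+02 -1.25666070e-01 -1.79930842e+02] [([272.4, 167.4, 352.8, 241.5], 0.75)]
```

View pics/w9c.png

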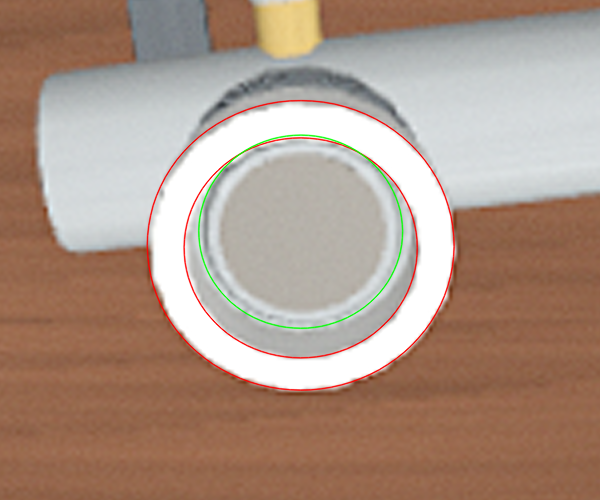

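Collar seated, concentric with the base. Next: funnel pair.

{"op": "servo_tool", "data": {
  "commands": "0 37 -46 0 0; 0 74 -92 0 0; 0 111 -138 0 0; 0 148 -184 0 0; 0 185 -230 0 0"
}}

```text
time: 19.48
position: [0.4594, -0.3079, 0.2152]
ee_rot: [180.0, -0.0, -179.9]
contact_force: [0.6, -0.6, 0.4]
gripper_width: 0.0854
gripper_force: 0.0
```

{"op": "servo_tool", "data": {
  "commands": "0 4 -6 0 0; 0 4 -6 0 0; 0 4 -6 0 0; 0 4 -6 0 0; 0 4 -6 0 0"
}}

```text
time: 20.1
position: [0.4577, -0.3117, 0.2157]
ee_rot: [180.0, -0.0, -179.8]
contact_force: [0.2, 0.6, -0.6]
gripper_width: 0.0851
gripper_force: 0.0
```

Run:
```python
from fitring import *
s=bot.sense();im=bot.grab_frame("wrist");p=s["position"];print(p,s["ee_rot"],find("funnel_mid"),find("spare_mid"))
cv2.imwrite("pics/w10.png",im[:,:,::-1])
for c in blob(im,near=proj_w((.456,-.313,.115),s))[:2]:print(cv2.boundingRect(c),cv2.contourArea(c),hullfit(c,s,.031,.085,.115,(.456,-.313)))
```

```text
[ 0.45773508 -0.31167444  0.21568885] [ 1.79981345e+02 -1.14791605e-04 -1.79812900e+02] [([177.2, 56.5, 244.4, 123.1], 0.78), ([324.7, 35.5, 396.2, 104.8], 0.7), ([272.7, 160.4, 346.6, 235.6], 0.56)] [([285.9, 152.9, 333.1, 166.1], 0.71), ([443.4, 250.9, 589.0, 316.2], 0.19)]
(270, 155, 76, 80) 4302.5 (array([ 0.4593, -0.3162]), np.float64(1.61))Traceback (most recent call last):
  File "<stdin>", line 4, in <module>
  File "fitring.py", line 15, in hullfit
    o=least_squares(f,p0,diff_step=1e-4,x_scale=.01,loss="soft_l1");return o.x.round(4),np.round(np.sqrt(np.mean(np.square(o.fun))),2)
    return func(*args, **kwargs)
    result = trf(vector_fun.fun, vector_fun.jac, x0, f0, J0, lb, ub, ftol, xtol,
                 gtol, max_nfev, x_scale, loss_function, tr_solver,
                 tr_options.copy(), verbose, callback=callback_wrapped)
    return trf_no_bounds(
        fun, jac, x0, f0, J0, ftol, xtol, gtol, max_nfev, x_scale,
        loss_function, tr_solver, tr_options, verbose, callback=callback)
    f_new = fun(x_new)
    self._update_fun()
    ~~~~~~~~~~~~~~~~^^
    self.f = self.fun_wrapped(xp_copy(self.x))
             ~~~~~~~~~~~~~~~~^^^^^^^^^^^^^^^^^
    return np.atleast_1d(self.fun(x))
                         ~~~~~~~~^^^
    return self.f(x, *self.args, **self.kwargs)
           ~~~~~~^^^^^^^^^^^^^^^^^^^^^^^^^^^^^^
  File "fitring.py", line 12, in f
    q=np.vstack([ring((*p,z0),r,s),ring((*p,z1),r,s)]).astype(np.float32)
                 ~~~~^^^^^^^^^^^^^
  File "circ.py", line 4, in ring
    return np.array([proj_w((P[0]+r*np.cos(t),P[1]+r*np.sin(t),P[2]),s) for t in np.linspace(0,2*np.pi,n,endpoint=False)])
                     ~~~~~~^^^^^^^^^^^^^^^^^^^^^^^^^^^^^^^^^^^^^^^^^^^^
  File "h.py", line 16, in proj_w
    k=bot.calibration("wrist");T=np.eye(4);T[:3,:3]=R.from_euler("xyz",s["ee_rot"],degrees=True).as_matrix();T[:3,3]=s["position"]
ValueError: time passes only in moves, steps and waits
```

View pics/w10.png

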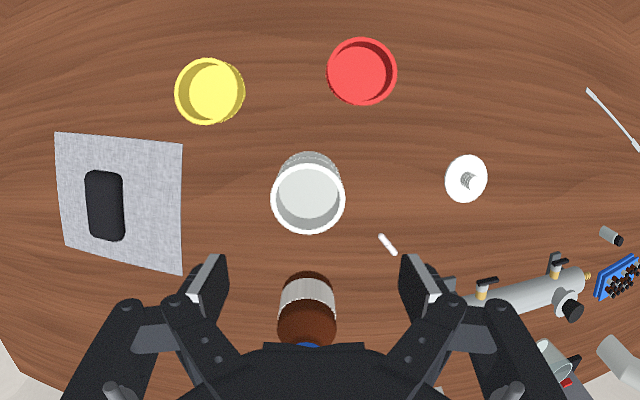

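White nested pair rim centred ~(308,198), radius 37; red (362,71), yellow (209,91) and lid (466,179) apart.

```bash
sed -i 's/^def ray/_c={}\ndef cal(c):\n    if c not in _c: _c[c]=bot.calibration(c)\n    return _c[c]\ndef ray/; s/k=bot.calibration(c)/k=cal(c)/; s/k=bot.calibration("wrist")/k=cal("wrist")/' h.py
python3 - <<'E'
from fitring import *
s=bot.sense();print(s["position"])
for r in (.031,): 
  for P in [(.458,-.314,.115),(.457,-.315,.115),(.459,-.315,.115)]: print(P,ext(P,r,s))
im=cv2.imread("pics/w10.png")[:,:,::-1].copy()
m=cv2.inRange(cv2.cvtColor(im,cv2.COLOR_RGB2HSV),(0,0,225),(179,40,255))
c=sorted(cv2.findContours(m,cv2.RETR_EXTERNAL,cv2.CHAIN_APPROX_NONE)[0],key=lambda c:np.hypot(*(np.array(cv2.minEnclosingCircle(c)[0])-[308,198])))[0]
print(cv2.boundingRect(c),hullfit(c,s,.031,.1149,.115,(.458,-.314)))
E
```

```text
[ 0.45727389 -0.31236579  0.2157668 ]
(0.458, -0.314, 0.115) [273.8 161.7 348.5 232.9]
(0.457, -0.315, 0.115) [272.6 160.5 347.3 231.8]
(0.459, -0.315, 0.115) [272.7 163.  347.3 233.9]
(270, 163, 75, 71) (array([ 0.459 , -0.3171]), np.float64(0.14))
```

{"op": "servo_tool", "data": {
  "commands": "0 -1.5 -4.7 45 0; 0 -1.5 -4.7 90 0; 0 -1.5 -4.7 115 0; 0 -1.5 -4.7 125 0; 0 -1.5 -4.7 128.5 0",
  "squeeze": 30
}}

```text
time: 20.88
position: [0.4588, -0.3175, 0.0873]
ee_rot: [-180.0, 0.0, -179.9]
contact_force: [0.3, -0.5, 0.3]
gripper_width: 0.0853
gripper_force: 0.0
```

{"op": "servo_tool", "data": {
  "commands": "0 0 0 0 0; 0 0 0 0 0; 0.3 0 0 0 0; 0.6 0 0 0 0; 0.9 0 0 0 0"
}}

```text
time: 21.5
position: [0.4592, -0.3176, 0.0883]
ee_rot: [-180.0, 0.1, -179.9]
contact_force: [0.6, 0.5, 5.7]
gripper_width: 0.0617
gripper_force: 31.9
```

{"op": "servo_tool", "data": {
  "commands": "0.9 0 0 0 0; 0.9 0 0 0 0; 0.9 0 0 -10 0; 0.9 0 0 -20 0; 0.9 0 0 -35 0"
}}

```text
time: 22.12
position: [0.4582, -0.3172, 0.1229]
ee_rot: [180.0, -0.0, -179.9]
contact_force: [0.6, 0.2, -1.2]
gripper_width: 0.062
gripper_force: 32.9
```

{"op": "servo_tool", "data": {
  "commands": "0.9 0 0 -35 0; 0.9 0 0 -75 0; 0.9 0 0 -115 0; 0.9 0 0 -125 0; 0.9 0 0 -125 0"
}}

```text
time: 22.75
position: [0.4586, -0.3175, 0.2479]
ee_rot: [-179.9, 0.1, -179.9]
contact_force: [0.1, 0.2, -1.3]
gripper_width: 0.0619
gripper_force: 33.1
```

Run:
```python
from fitring import *
im=bot.grab_frame("side");s=bot.sense();w=bot.grab_frame("wrist");print(s["position"],find("funnel_mid","side",5),find("spare_mid","side"))
cv2.imwrite("pics/s11.png",im[:,:,::-1]);cv2.imwrite("pics/w11.png",w[:,:,::-1])
a=cv2.resize(im[200:380,280:480,::-1],(400,360));b=cv2.resize(w[120:360,200:440,::-1],(360,360))
w4=cv2.resize(w[:,:,::-1],None,fx=4,fy=4)
draw(w4,s["position"]+[0,0,.028],.031,s);draw(w4,s["position"]+[0,0,.028],.027,s,(0,255,0));b=cv2.resize(w4[680:1400,920:1640],(400,400),interpolation=cv2.INTER_AREA)
cv2.imwrite("pics/m11.png",np.hstack([cv2.resize(a,(400,400)),b]))
```

```text
[ 0.45794397 -0.3171475   0.24665583] [([306.1, 303.0, 340.9, 347.0], 0.96), ([369.5, 352.2, 409.5, 398.5], 0.9), ([375.0, 227.4, 415.5, 283.0], 0.61)] [([423.0, 219.3, 457.7, 276.0], 0.7), ([367.2, 279.2, 400.3, 326.7], 0.62), ([283.7, 142.3, 369.5, 216.5], 0.2)]
```

View pics/m11.png

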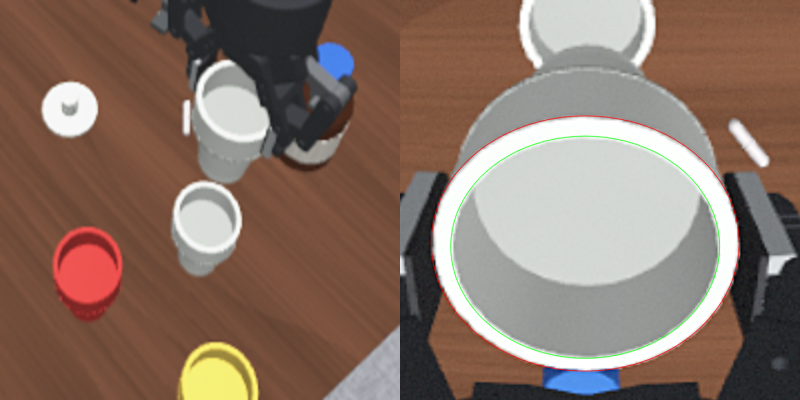

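Funnel held upright and centred; spare still standing in place. Move over the collar.

{"op": "servo_tool", "data": {
  "commands": "0.9 -38 48 0 0; 0.9 -75 96 0 0; 0.9 -112 144 0 0; 0.9 -150 192 0 0; 0.9 -187 240.5 0 0"
}}

```text
time: 23.58
position: [0.6456, -0.0752, 0.2457]
ee_rot: [180.0, -0.1, -179.9]
contact_force: [0.2, -0.7, -1.8]
gripper_width: 0.0618
gripper_force: 33.2
```

{"op": "servo_tool", "data": {
  "commands": "0.9 0 0 0 0; 0.9 0 0 10 0; 0.9 0 0 20 0; 0.9 0 0 28 0; 0.9 0 0 28 0"
}}

```text
time: 24.2
position: [0.6442, -0.0777, 0.2181]
ee_rot: [180.0, -0.1, 180.0]
contact_force: [0.6, 0.9, -1.4]
gripper_width: 0.0617
gripper_force: 33.2
```

{"op": "servo_tool", "data": {
  "commands": "0.9 0 0 0 0; 0.9 0 0 0 0; 0.9 0 0 0 0; 0.9 0 0 0 0; 0.9 0 0 0 0"
}}

```text
time: 24.82
position: [0.6453, -0.0766, 0.2194]
ee_rot: [-180.0, 0.0, -179.9]
contact_force: [0.1, 0.7, -0.1]
gripper_width: 0.0615
gripper_force: 33.2
```

{"op": "servo_tool", "data": {
  "commands": "0.9 0 0 6 0; 0.9 0 0 12 0; 0.9 0 0 18 0; 0.9 0 0 20 0; 0.9 0 0 20 0"
}}

```text
time: 25.45
position: [0.6451, -0.0767, 0.199]
ee_rot: [180.0, -0.0, -179.9]
contact_force: [-0.7, -0.2, -0.4]
gripper_width: 0.0621
gripper_force: 33.2
```

{"op": "servo_tool", "data": {
  "commands": "0.9 0 0 2 0; 0.9 0 0 4 0; 0.9 0 0 6 0; 0.9 0 0 8 0; 0.9 0 0 9 0"
}}

```text
time: 26.08
position: [0.6451, -0.0767, 0.1901]
ee_rot: [180.0, -0.0, -179.9]
contact_force: [0.9, -0.1, -1.2]
gripper_width: 0.0619
gripper_force: 33.2
```

Inside the socket with no contact; continue to the disc.

{"op": "servo_tool", "data": {
  "commands": "0.9 0 0 1 0; 0.9 0 0 2 0; 0.9 0 0 3 0; 0.9 0 0 4 0; 0.9 0 0 4 0"
}}

```text
time: 26.7
position: [0.6454, -0.0767, 0.1865]
ee_rot: [-180.0, 0.0, -179.9]
contact_force: [0.0, 0.6, 0.2]
gripper_width: 0.0615
gripper_force: 33.3
```

{"op": "servo_tool", "data": {
  "commands": "0.9 0 0 0.7 0; 0.9 0 0 0.7 0; 0.6 0 0 0.7 0; 0.3 0 0 0.7 0; 0 0 0 0.7 0"
}}

```text
time: 27.32
position: [0.6449, -0.0767, 0.1852]
ee_rot: [180.0, -0.0, -179.9]
contact_force: [-0.6, 0.4, -0.4]
gripper_width: 0.0777
gripper_force: 0.0
```

{"op": "servo_tool", "data": {
  "commands": "0 0 0 0 0; 0 0 0 0 0; 0 0 0 -30 0; 0 0 0 -75 0; 0 0 0 -85 0"
}}

```text
time: 27.95
position: [0.6471, -0.0766, 0.2742]
ee_rot: [-180.0, 0.3, -179.9]
contact_force: [0.2, 0.1, -0.5]
gripper_width: 0.0851
gripper_force: 0.0
```

{"op": "servo_tool", "data": {
  "commands": "0 0 0 0 0; 0 0 0 0 0; 0 0 0 0 0; 0 0 0 0 0; 0 0 0 0 0"
}}

```text
time: 28.58
position: [0.6451, -0.0766, 0.2701]
ee_rot: [180.0, -0.0, -179.9]
contact_force: [0.0, -0.8, -0.1]
gripper_width: 0.0853
gripper_force: 0.0
```

Run:
```python
from fitring import *
s=bot.sense();im=bot.grab_frame("wrist");print(s["position"],s["ee_rot"])
cv2.imwrite("pics/w12.png",im[:,:,::-1]);C=(.645,-.0765)
u=proj_w((*C,.213),s);print(u)
m=cv2.inRange(cv2.cvtColor(im,cv2.COLOR_RGB2HSV),(0,0,225),(179,40,255))
for c in sorted(cv2.findContours(m,cv2.RETR_EXTERNAL,cv2.CHAIN_APPROX_NONE)[0],key=lambda c:-cv2.contourArea(c))[:2]:
  print(cv2.boundingRect(c))
  for z in (.213,.217,.221): print(z,hullfit(c,s,.031,z-.0001,z,C))
```

```text
[ 0.64508886 -0.0766478   0.27013229] [ 1.79989421e+02 -4.05795520e-02 -1.79929059e+02]
[313.33547072 216.91480206]
(271, 176, 88, 82)
0.213 (array([ 0.6465, -0.0757]), np.float64(0.23))
0.217 (array([ 0.6454, -0.0758]), np.float64(1.0))
0.221 (array([ 0.6445, -0.0759]), np.float64(1.9))
(604, 13, 36, 115)
0.213 (array([0.5212, 0.2198]), np.float64(30.35))
0.217 (array([0.5217, 0.2137]), np.float64(29.64))
0.221 (array([0.5223, 0.2077]), np.float64(28.94))
```

Funnel seated (rim fits at z = 0.213, within 1.5 mm). Now the lid.

{"op": "servo_tool", "data": {
  "commands": "0 55 -12 0 0; 0 110 -24 0 0; 0 150 -36 40 0; 0 180 -44 85 0; 0 185 -44 110 0"
}}

```text
time: 29.25
position: [0.4568, -0.1218, 0.1589]
ee_rot: [-180.0, -0.2, 179.9]
contact_force: [0.7, 0.1, 0.1]
gripper_width: 0.0855
gripper_force: 0.0
```

{"op": "servo_tool", "data": {
  "commands": "0 0 0 0 0; 0 0 0 0 0; 0 0 0 0 0; 0 0 0 0 0; 0 0 0 0 0"
}}

```text
time: 29.88
position: [0.4607, -0.1209, 0.161]
ee_rot: [-180.0, 0.0, -179.9]
contact_force: [1.0, 0.8, 0.9]
gripper_width: 0.0854
gripper_force: 0.0
```

Run:
```python
from fitring import *
s=bot.sense();im=bot.grab_frame("wrist");print(s["position"],s["ee_rot"],find("lid_knob"))
cv2.imwrite("pics/w13.png",im[:,:,::-1])
m=cv2.inRange(cv2.cvtColor(im,cv2.COLOR_RGB2HSV),(0,0,170),(179,60,255))
u=proj_w((.459,-.122,.012),s);print(u)
cs=[c for c in cv2.findContours(m,cv2.RETR_EXTERNAL,cv2.CHAIN_APPROX_NONE)[0] if cv2.contourArea(c)>1000]
c=sorted(cs,key=lambda c:np.hypot(*(np.array(cv2.minEnclosingCircle(c)[0])-u)))[0]
print(cv2.boundingRect(c),hullfit(c,s,.031,.0119,.012,(.459,-.122)),hullfit(c,s,.031,.008,.012,(.459,-.122)))
p=hullfit(c,s,.031,.008,.012,(.459,-.122))[0]
b=cv2.resize(im[:,:,::-1],None,fx=4,fy=4,interpolation=cv2.INTER_CUBIC);draw(b,(*p,.012),.031,s);draw(b,(*p,.036),.010,s,(0,160,0));draw(b,(*p,.012),.010,s,(255,0,0))
x,y=np.clip((4*u-[300,250]).astype(int),0,[1960,1100]);cv2.imwrite("pics/w13c.png",b[y:y+500,x:x+600])
```

```text
[ 0.46072185 -0.12089857  0.16101222] [-1.79986281e+02  4.57871442e-02 -1.79918474e+02] [([285.4, 155.9, 347.8, 213.4], 0.69)]
[312.01965035 180.86823263]
(284, 156, 64, 61) (array([ 0.4649, -0.119 ]), np.float64(0.56)) (array([ 0.4652, -0.119 ]), np.float64(0.41))
```

View pics/w13c.png

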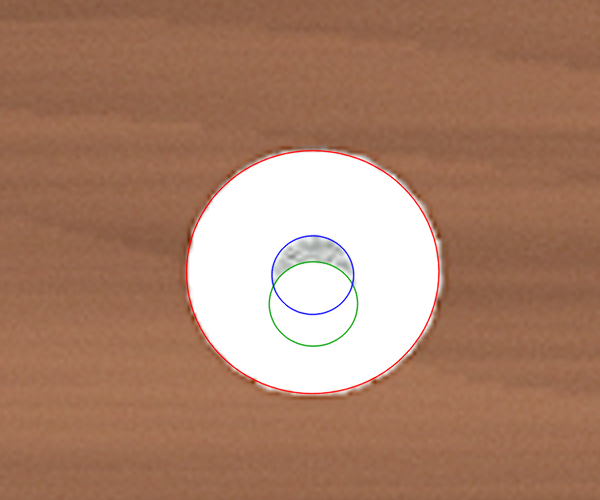

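{"op": "servo_tool", "data": {
  "commands": "0 -4.3 2 50 0; 0 -4.3 2 100 0; 0 -4.3 2 135 0; 0 -4.3 2 145 0; 0 -4.3 2 145 0",
  "squeeze": 40
}}

```text
time: 30.6
position: [0.4646, -0.1187, 0.0156]
ee_rot: [180.0, -0.0, -179.9]
contact_force: [0.6, -0.1, 1.0]
gripper_width: 0.0855
gripper_force: 0.0
```

{"op": "servo_tool", "data": {
  "commands": "0.4 0 0 0 0; 0.8 0 0 0 0; 1 0 0 0 0; 1 0 0 0 0; 1 0 0 0 0"
}}

```text
time: 31.22
position: [0.465, -0.1191, 0.0163]
ee_rot: [-180.0, 0.0, -179.9]
contact_force: [-0.9, -0.3, 6.5]
gripper_width: 0.0186
gripper_force: 38.9
```

{"op": "servo_tool", "data": {
  "commands": "1 0 0 0 0; 1 0 0 0 0; 1 0 0 -20 0; 1 0 0 -60 0; 1 0 0 -110 0"
}}

```text
time: 31.85
position: [0.4635, -0.1186, 0.126]
ee_rot: [179.9, -0.1, -179.9]
contact_force: [1.8, -1.4, 0.0]
gripper_width: 0.0185
gripper_force: 39.2
```

{"op": "servo_tool", "data": {
  "commands": "1 0 0 -55 0; 1 -15 4 -105 0; 1 -50 12 -145 0; 1 -100 24 -150 0; 1 -155 36 -150 0"
}}

```text
time: 32.48
position: [0.6212, -0.083, 0.2774]
ee_rot: [-179.9, 0.1, -180.0]
contact_force: [0.3, -0.5, -1.0]
gripper_width: 0.0183
gripper_force: 39.2
```

{"op": "servo_tool", "data": {
  "commands": "1 -26 6.5 0 0; 1 -26 6.5 0 0; 1 -26 6.5 0 0; 1 -26 6.5 0 0; 1 -26 6.5 0 0"
}}

```text
time: 33.1
position: [0.645, -0.0768, 0.2761]
ee_rot: [-180.0, 0.0, -180.0]
contact_force: [1.0, 0.1, -1.2]
gripper_width: 0.0184
gripper_force: 39.2
```

Run:
```python
from fitring import *
s=bot.sense();im=bot.grab_frame("wrist");p=s["position"];print(p,s["ee_rot"])
b=cv2.resize(im[:,:,::-1],None,fx=4,fy=4,interpolation=cv2.INTER_CUBIC)
draw(b,p+[0,0,-.0035],.031,s);draw(b,p+[0,0,.0205],.010,s,(0,160,0));draw(b,(.646,-.0762,.213),.031,s,(255,0,0))
cv2.imwrite("pics/w14.png",im[:,:,::-1]);cv2.imwrite("pics/w14c.png",b[640:1240,880:1680])
```

```text
[ 0.64498445 -0.07678165  0.27606834] [-1.79968890e+02  1.81606453e-02 -1.79974838e+02]
```

View pics/w14c.png

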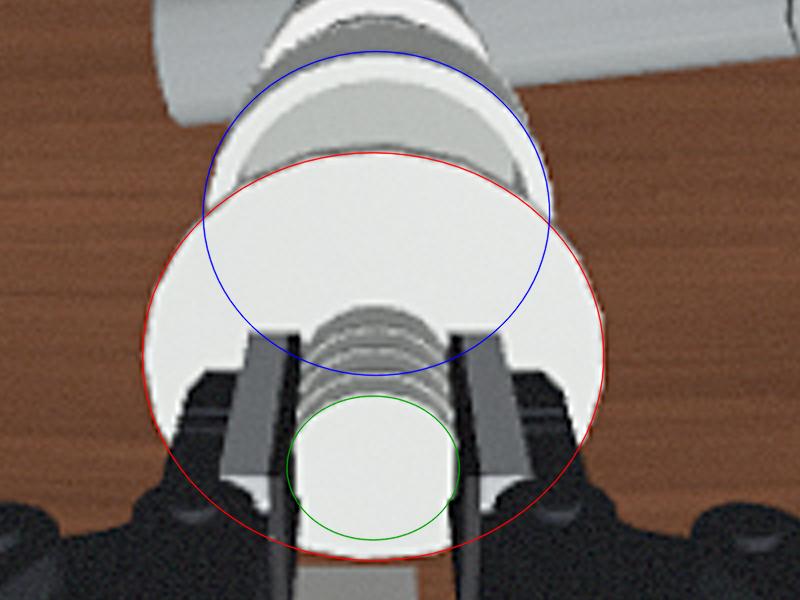

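Lid level and centred in the grip; funnel rim matches (0.646, -0.0762).

{"op": "servo_tool", "data": {
  "commands": "1 -1 0.5 15 0; 1 -1 0.5 30 0; 1 -1 0.5 43 0; 1 -1 0.5 43 0; 1 -1 0.5 43 0"
}}

```text
time: 33.78
position: [0.6467, -0.0756, 0.2326]
ee_rot: [180.0, 0.0, -179.9]
contact_force: [-0.2, -0.1, -0.0]
gripper_width: 0.0184
gripper_force: 39.2
```

{"op": "servo_tool", "data": {
  "commands": "1 0 0 2 0; 1 0 0 4 0; 1 0 0 6 0; 1 0 0 8 0; 1 0 0 8 0"
}}

```text
time: 34.4
position: [0.6464, -0.0757, 0.2243]
ee_rot: [180.0, -0.0, -179.9]
contact_force: [-0.2, 0.1, -0.2]
gripper_width: 0.0186
gripper_force: 39.2
```

{"op": "servo_tool", "data": {
  "commands": "1 0 0 1 0; 1 0 0 2 0; 1 0 0 3 0; 1 0 0 3 0; 1 0 0 3 0"
}}

```text
time: 35.02
position: [0.6465, -0.0756, 0.2216]
ee_rot: [180.0, 0.0, -179.9]
contact_force: [-0.4, 0.3, -1.3]
gripper_width: 0.0182
gripper_force: 39.3
```

{"op": "servo_tool", "data": {
  "commands": "1 0 0 0 0; 0.7 0 0 0 0; 0.4 0 0 0 0; 0.1 0 0 0 0; 0 0 0 0 0"
}}

```text
time: 35.65
position: [0.6466, -0.0757, 0.2216]
ee_rot: [180.0, 0.0, -179.9]
contact_force: [0.7, 0.0, -1.0]
gripper_width: 0.0784
gripper_force: 0.0
```

{"op": "servo_tool", "data": {
  "commands": "0 0 0 0 0; 0 0 0 0 0; 0 0 0 -30 0; 0 0 0 -70 0; 0 0 0 -75 0"
}}

```text
time: 36.28
position: [0.6485, -0.0755, 0.3004]
ee_rot: [-180.0, 0.4, -179.9]
contact_force: [-0.2, -0.3, 0.6]
gripper_width: 0.0851
gripper_force: 0.0
```

{"op": "servo_tool", "data": {
  "commands": "0 0 0 0 0; 0 0 0 0 0; 0 0 0 0 0; 0 0 0 0 0; 0 0 0 0 0"
}}

```text
time: 36.9
position: [0.6464, -0.0756, 0.2962]
ee_rot: [180.0, -0.0, -179.9]
contact_force: [0.1, 0.4, 0.7]
gripper_width: 0.0856
gripper_force: 0.0
```

Run:
```python
from fitring import *
s=bot.sense();im=bot.grab_frame("wrist");print(s["position"],s["ee_rot"],find("lid_knob"))
cv2.imwrite("pics/w15.png",im[:,:,::-1]);C=(.646,-.076)
m=cv2.inRange(cv2.cvtColor(im,cv2.COLOR_RGB2HSV),(0,0,215),(179,40,255))
u=proj_w((*C,.217),s)
c=[c for c in cv2.findContours(m,cv2.RETR_EXTERNAL,cv2.CHAIN_APPROX_NONE)[0] if cv2.contourArea(c)>1000]
c=sorted(c,key=lambda c:np.hypot(*(np.array(cv2.minEnclosingCircle(c)[0])-u)))[0];print(cv2.boundingRect(c),ext((*C,.217),.031,s))
for z in (.213,.217,.221,.225): print(z,hullfit(c,s,.031,z-.0001,z,C))
sd=bot.grab_frame("side");print(find("funnel_mid","side",4),find("bottle_mid","side"),find("lid_knob","side"));cv2.imwrite("pics/s15.png",sd[:,:,::-1])
```

```text
[ 0.64641383 -0.07562438  0.29621787] [ 1.79992407e+02 -3.31660210e-02 -1.79927974e+02] [([272.7, 166.4, 357.0, 239.7], 0.8)]
(273, 167, 81, 77) [272.  165.9 353.2 242.7]
0.213 (array([ 0.6477, -0.0756]), np.float64(0.43))
0.217 (array([ 0.6465, -0.0755]), np.float64(0.36))
0.221 (array([ 0.6454, -0.0754]), np.float64(1.02))
0.225 (array([ 0.6445, -0.0751]), np.float64(1.78))
[([365.8, 351.7, 410.3, 397.4], 0.86), ([345.9, 136.1, 375.6, 166.9], 0.81), ([308.0, 304.5, 341.3, 349.2], 0.63)] [([416.6, 218.3, 456.1, 276.7], 0.56), ([281.9, 141.4, 386.6, 219.4], 0.55)] [([350.6, 119.0, 377.7, 142.1], 0.77)]
```

```bash
python3 -c "
from cell import bot
print(bot.job_done())"
```

```text
the job is handed in; nothing more can be done
None
```

The solvent filter is built on the open port (base, collar, top funnel, lid) and handed in at about 37 s. Each part checked as seated in the wrist camera, and the lower funnel and amber bottle were still standing in place; the hand-in returned no verdict.

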